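Zero the photometer under its push-latch cover

ROBOT

A 6-joint arm with a two-finger parallel gripper is mounted at the origin on the work surface. World frame = base frame: x ahead of the robot, y to its left, z up, the work surface at z = 0. Lengths are in m, angles in rad, forces in N, time in s.
With the tool pointing down it reaches from about 0.35 to 0.975 m from the base axis. Payload 4.9 kg.
Tool frame: the origin (TCP) lies on the front face of the gripper's body, between the roots of the fingers; the fingertips stand ctrl.tip_extent ahead of it and the grasp point (between the pads) lies 54 mm ahead of it (ctrl.tip_extent is the distance from the TCP to the fingertips, in m); z points along the fingers, y is the line along which they close (so a half turn about z gives the same grasp; the last joint's range is limited). The gripper opens to 85 mm and grips with 20 to 120 N. Pads are 22 mm wide; open, the fingers measure 114 mm over their backs; the gripper's body (76 mm by 85 mm) begins 54 mm behind the grasp point. The pads swing forward as they close: fully open they stand 13 mm farther back than shut.
Start: joints at [1.202, 0.053, 1.613, -0, 1.476, -0.119], TCP at [0.154, 0.606, 0.304] pointing down, gripper open.
Joint ranges: [-3.01, 3.01], [-1.01, 2.22], [0.06, 2.58], [-1.02, 4.17], [0.09, 2.62], [-3.14, 3.14]. Speed limits (rad/s): [2.57, 2.57, 3.14, 3.14, 3.14, 3.14].

INTERFACE

Orientations are given as a rotation vector (axis times angle).
In Python, from station import ctrl gives the robot as it stands.
- The arm moves only by the tool apply_moves, never from a script. Its argument "rows" is one flat list of numbers, 6 for each row, row after row: the shift along the tool's x, y, z normalised to -1 to 1, where 1 is 0.6 m, then the turn, a rotation vector about the tool's x, y, z normalised to -1 to 1, where 1 is 90 degrees. A call has 1 to 20 rows; each row is the pose to reach, as a shift and turn from the pose commanded when the call began, along the tool's axes at that moment; what a row does not reach only later rows make up. A row lasts 1/10 s, in which the tool goes at most 50 mm and 8.59 degrees, less where a joint would pass 70% of its speed; a pose out of reach is approached as far as the arm can. A call with a number of a shift or a turn outside -1 to 1 is refused whole. A call with a gripper value outside its range is refused whole. "grip" is the opening, from 0 (shut) to 1 (fully open), set as the call begins (left out, the last holds). The fingers move at their own pace and stop on an object; "grip_force" is the grip in N (left out, the last holds). Time passes only in rows, so rows that repeat a pose let the fingers close. It gives the time, the measured TCP pose, the force, the opening and the grip force at its end, in the units of the state.
- ctrl.get_obs(): the state, without advancing time (a new reading comes with each control period).
- ctrl.get_image(name): name is "scene" or "side" or "wrist"; returns (picture, depth): 400x640x3 uint8, blue, green, red; 400x640 float32, m along the optical axis (not along the pixel's ray), 0 where there is no reading.
- ctrl.camera_model(name): a dict with "mtx" (3x3 intrinsics, pixels), "k1" (the pictures are not rectified: a ray, as slopes to the right and down, at radius r is drawn at 1 + k1 r^2 times it, then the intrinsics apply), "R" (3x3) and "t" (3): a world point X has camera coordinates R X + t; the wrist camera has in their place "tool_from_camera" (4x4, takes a point from camera to tool coordinates, whose origin is the TCP and whose axes are the flange's). Camera axes: x right, y down, z forward; pixel columns grow to the right and rows downward; lengths in m; the calibration is good to about 2 mm. A picture is of the moment at which its call begins: read the wrist's pose just before it. camera_model takes no time and is no camera call.
- ctrl.finish_job(): hands the job in; it is judged then, once.
The state is a dict: "t": time; "q": joint angles; "dq": joint speeds; "effort": joint torques, N m; "tool_pos": TCP position; "tool_rot": TCP orientation; "contact_force": force on the tool from outside, world axes, zero at the start; "wrist_torque": the same for the moment, N m; "opening": finger opening in m; "grip_force": force on a finger pad.
Only numpy, scipy, OpenCV 4.12 (cv2) and the standard library are available. Lean on these libraries where they do the work, as an engineer would, in place of code of your own. Each camera call takes 0.05 s, during which the arm holds its last target. There are 200 camera calls.

TASK

Zero the bench photometer: with closed fingertips press the front of its shut cover once so that it pops open, press the round key inside fully down and let it come up, then push the cover back down and press it in until its latch holds it shut. Grasp and lift nothing, leave the bottle, flask and beaker undisturbed, and finish clear of everything.

Things in the scene. Friction and masses are not known exactly. Their poses are not given: they have to be found in the camera images.
- meter: White bench photometer, fixed; 240 mm (x) by 220 mm (y), top 86 mm high. Origin: centre of its underside; its x axis points from the lower sloping display (front, x = -120 to -45 mm, robot's side) to the cover's hinge (rear); z up. The cover fills a chamber opening (x = -45 to +72 mm, 124 mm in y) with its floor 50 mm above the bench.
- cover (a joint): Grey cover, rad. 0: latched, level. Positive: open, front edge up, stop 1.30. Negative: pressed in, firm stop -0.076. Push-push latch: press past -0.05 and let go; a latched cover swings slowly to 1.30 (2 to 3 s) as the finger withdraws, an open one stays latched at 0. Pressed less, it stays as it was or springs open again. 3 to 6 N move it; 10 N shows the stop.
- cover_press (a point): Point to press on the cover's top face: middle of its ribbed strip, 85 mm from the hinge axis, 20 mm from the free front edge; 86 mm above the bench when shut, 6.5 mm lower at the stop. Moves with the cover, which is 105 mm long from hinge to front edge, 110 mm wide, 8 mm thick. Its z is the outward normal of the top face.
- cover_hinge (a point): Middle of the cover's hinge axis (along the meter's y), at the cover's rear, 80 mm above the bench, fixed. The shut cover reaches from it towards the meter's -x. Fully open, its front edge is 101 mm above and 28 mm in front of the axis: a finger put down behind it (meter's +x side, where the top is 86 mm high) can sweep it forwards and down.
- zero_key (a joint): Travel of the round key, m: 0 = up, 0.006 = fully down. A spring returns it; fully down takes 4 N.
- zero_key_top (a point): Centre of the top of the round white key, 24 mm across, in a grey collar 40 mm across on the chamber floor under the cover; 68 mm above the bench when up, on the meter's middle line, 85 mm in front (its -x) of the hinge axis. Moves with the key; pressed straight down. The metal ring behind it is the empty sample well.
- amber_bottle: amber reagent bottle with black cap, 64 mm across, 150 mm tall, loose, stands beside the meter; origin at the centre of its underside. To be left alone.
- flask: clear stoppered volumetric flask, 68 mm across its bulb, thin neck, 150 mm tall, loose, stands beside the meter; origin at the centre of its underside. To be left alone.
- beaker: small white plastic beaker, 68 mm across, 75 mm tall, loose, stands beside the meter; origin at the centre of its underside. To be left alone.

How it is judged:
On the way, in this order (a step that is already met when the one before it is completed fails the run):
1. the shut cover is pressed in past its rest with the fingers (value of joint cover below -0.035 rad and contact force between the fingers and meter above 0.3 N).
2. the cover has popped open (value of joint cover above 1 rad), for 0.1 s.
3. the key inside is pressed down (at least 4.5 of 6 mm) under the open cover (value of joint zero_key above 0.0045 m and value of joint cover above 0.7 rad).
4. the cover is pushed down and pressed in past its rest again (value of joint cover below -0.035 rad).
At the end, for the whole second after the job is handed in: The cover is latched shut by itself (within -0.03 to 0.035 rad of level), the key is up (within 1 mm), and bottle, flask and beaker stand upright within 20 mm of where they were (value of joint cover between -0.03 and 0.035 rad and value of joint zero_key below 0.001 m and distance of each of amber_bottle, flask, beaker from where it was at the start of the episode below 0.02 m and angle between each of amber_bottle, flask, beaker's own z axis and vertical below 0.15 rad); the robot touches nothing.
It fails at once if the amber bottle is pushed away, tipped or lifted (moved 20 mm or tilted 0.3 rad) (distance of amber_bottle from where it was at the start of the episode above 0.02 m or angle between amber_bottle's own z axis and vertical above 0.3 rad).
It fails at once if the flask is pushed away, tipped or lifted (moved 20 mm or tilted 0.3 rad) (distance of flask from where it was at the start of the episode above 0.02 m or angle between flask's own z axis and vertical above 0.3 rad).
It fails at once if the beaker is pushed away, tipped or lifted (moved 20 mm or tilted 0.3 rad) (distance of beaker from where it was at the start of the episode above 0.02 m or angle between beaker's own z axis and vertical above 0.3 rad).
It also fails if it takes over 61 s, if anything falls off the work surface, if the arm or the gripper's body presses on something with over 40 N, if the wrist force passes 120 N, or if a joint passes its speed limit or range.

## Working session

There is one attempt and no reset: what is moved stays moved. The work goes in short steps, Python scripts to look and compute and a tool call to move; the robot and the scene stay as the last step left them, time stands still between calls to the robot, and variables do not carry over. Pictures are saved under pics/ and viewed, at most 10 in all, crops included, and the job is handed in when it is done.

Besides the shell and the picture viewer there is one more tool, called after "Request:" as name(argument=value, ...), one argument or row to a line, values as JSON. apply_moves: Moves the arm, as the interface text tells. Its arguments: {"type":"object","properties":{"rows":{"type":"array","items":{"type":"number"}},"grip":{"type":"number"},"grip_force":{"type":"number"}},"required":["rows"]}

```bash
ls; mkdir -p pics
python3 - <<'E'
from station import ctrl
import cv2,numpy as np
o=ctrl.get_obs();print(o,ctrl.tip_extent)
for n in("scene","side"):
    im,d=ctrl.get_image(n);cv2.imwrite(f"pics/{n}0.png",im);np.savez(f"{n}0.npz",im=im,d=d);print(ctrl.camera_model(n))
print(ctrl.camera_model("wrist"))
E
```

```text
pics
{'t': 0.0, 'q': array([ 1.20198558e+00,  5.33751822e-02,  1.61430731e+00, -2.29994857e-05,
        1.47597765e+00, -1.18962459e-01]), 'dq': array([-5.68532053e-06, -3.32457243e-04, -1.64856954e-03, -1.41533602e-04,
       -2.89640355e-03,  8.64110670e-04]), 'effort': array([-2.35496473e-04, -3.93695605e+01, -3.70167160e+01, -2.11681827e-04,
        6.94980263e-03, -9.62461087e-06]), 'tool_pos': array([0.1543449 , 0.60515293, 0.30264354]), 'tool_rot': array([-0.3913777 , -3.11663614,  0.00315971]), 'contact_force': array([ 0.28658331,  0.19094278, -0.45274689]), 'wrist_torque': array([ 0.0092439 , -0.02953719, -0.01695837]), 'grip_force': 0.0, 'opening': 0.0856860025629027} 0.0726
{'mtx': array([[362.83579927,   0.        , 318.14782641],
       [  0.        , 362.83579927, 197.37464614],
       [  0.        ,   0.        ,   1.        ]]), 'k1': -0.0629322779350565, 'R': array([[ 0.45862193,  0.88846672,  0.01711179],
       [ 0.6074305 , -0.29938107, -0.73579832],
       [-0.64860937,  0.34784747, -0.67698451]]), 't': array([-0.31697541, -0.27317477,  1.17506104])}
{'mtx': arra
[... 237 characters left out ...]
  [-0.46321374, -0.47014371, -0.75126421],
       [ 0.53382882,  0.5286416 , -0.65997337]]), 't': array([-0.35322346,  0.34402514,  0.65301722])}
{'mtx': array([[293.21169833,   0.        , 313.15221347],
       [  0.        , 293.21169833, 193.70252852],
       [  0.        ,   0.        ,   1.        ]]), 'k1': -0.0054043427780587775, 'tool_from_camera': array([[ 4.82347926e-04, -9.60312836e-01, -2.78924764e-01,
         6.99317683e-02],
       [ 9.99999854e-01,  5.31581631e-04, -1.00875979e-04,
         7.71040552e-04],
       [ 2.45143778e-04, -2.78924674e-01,  9.60312952e-01,
        -6.92672536e-02],
       [ 0.00000000e+00,  0.00000000e+00,  0.00000000e+00,
         1.00000000e+00]])}
```

View pics/scene0.png

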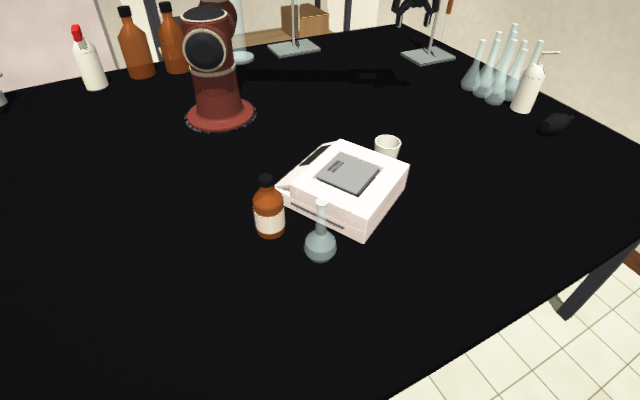

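View pics/side0.png

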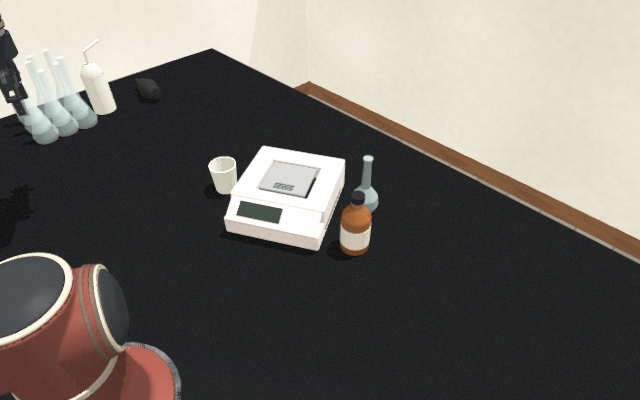

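The scene view shows the meter around (345,190), with its display facing the robot base at (220,113). The bottle (268,210) and flask (320,240) stand on one side and the beaker (387,147) on the other. The side view shows the cover at (290,180). Next I fit the top face from the depth images.

```bash
cat > h.py <<'E'
from station import ctrl
import cv2,numpy as np
from scipy.spatial.transform import Rotation as Ro
def cloud(n,d,o=None):
    m=ctrl.camera_model(n);K=m["mtx"]
    v,u=np.mgrid[0:400,0:640].astype(float)
    p=np.stack([u.ravel(),v.ravel()],1)[:,None]
    s=cv2.undistortPoints(p,K,np.array([m["k1"],0,0,0.]))[:,0]
    z=d.ravel().astype(float)
    c=np.c_[s*z[:,None],z]
    if n=="wrist":
        T=m["tool_from_camera"];c=c@T[:3,:3].T+T[:3,3]
        X=Ro.from_rotvec(o["tool_rot"]).apply(c)+o["tool_pos"]
    else: X=(c-m["t"])@m["R"]
    X[z<=0]=np.nan
    return X.reshape(400,640,3)
E
python3 - <<'E'
from h import *
for n in("scene","side"):
    f=np.load(n+"0.npz");X=cloud(n,f["d"]);z=X[...,2];im=f["im"].astype(int)
    r=np.hypot(X[...,0],X[...,1])
    box={"scene":(240,440,100,270),"side":(200,390,140,265)}[n]
    M=np.zeros_like(z,bool);M[box[2]:box[3],box[0]:box[1]]=1
    t=M&(abs(z-.086)<.006)&(im.min(2)>90)
    nn,lab,st,_=cv2.connectedComponentsWithStats(t.astype(np.uint8))
    k=1+st[1:,4].argmax();t=lab==k
    P=X[t];rc=cv2.minAreaRect((P[:,:2]*1000).astype(np.float32))
    print(n,t.sum(),np.median(P[:,2]),rc,cv2.boxPoints(rc).round(0).tolist())
    # obstacles
    a=M&(z>.02)
    nn,lab,st,_=cv2.connectedComponentsWithStats(a.astype(np.uint8),connectivity=4)
    for k in range(1,nn):
        if st[k,4]>60:
            Q=X[lab==k];print(st[k],Q.min(0).round(3),Q.max(0).round(3))
    names={"scene":dict(bot=(268,208),fl=(320,244),bk=(387,142)),"side":dict(bot=(355,230),fl=(366,200),bk=(222,175))}[n]
    for k,(u,v) in names.items(): print(k,X[v,u].round(3))
E
```

```text
scene 5143 0.08542973979848995 ((539.6864013671875, 159.79173278808594), (200.01931762695312, 223.0736846923828), 30.08709716796875) [[397.0, 206.0], [509.0, 13.0], [682.0, 113.0], [570.0, 306.0]]
[  253   134   157   127 11039] [ 0.367 -0.076  0.02 ] [0.687 0.355 0.152]
bot [ 0.573 -0.053  0.095]
fl [0.672 0.013 0.054]
bk [0.432 0.343 0.05 ]
side 4896 0.08595529549529857 ((537.8142700195312, 160.13125610351562), (202.87005615234375, 220.1232452392578), 29.334932327270508) [[395.0, 206.0], [503.0, 14.0], [680.0, 114.0], [572.0, 306.0]]
[ 208  146  137  102 9416] [ 0.364 -0.002  0.02 ] [0.676 0.357 0.09 ]
[ 340  156   39   95 1999] [ 0.511 -0.076  0.02 ] [0.679 0.048 0.152]
bot [ 0.52  -0.062  0.082]
fl [0.635 0.005 0.049]
bk [0.438 0.296 0.068]
```

```bash
cat >> h.py <<'E'
YAW=np.deg2rad(29.7);MX=np.array([np.cos(YAW),np.sin(YAW),0]);MY=np.array([-np.sin(YAW),np.cos(YAW),0])
O=np.array([.522,.1503,0])
def W(x,z,y=0): return O+MX*x+MY*y+[0,0,z]
def go(tcp,o=None,yaw=YAW):
    "row to bring TCP to world position, tool x = -meter x"
    o=o or ctrl.get_obs();R=Ro.from_rotvec(o["tool_rot"])
    mx=np.array([np.cos(yaw),np.sin(yaw),0]);my=np.array([-np.sin(yaw),np.cos(yaw),0])
    T=Ro.from_matrix(np.c_[-mx,my,[0,0,-1]])
    return np.r_[R.inv().apply(np.asarray(tcp)-o["tool_pos"])/.6,(R.inv()*T).as_rotvec()/(np.pi/2)]
E
python3 - <<'E'
from h import *
np.set_printoptions(suppress=True,precision=4)
print(go(W(-.013,.36)),Ro.from_rotvec(ctrl.get_obs()["tool_rot"]).as_matrix())
E
```

```text
[-0.7656 -0.5984 -0.0944 -0.0011 -0.0006 -0.489 ] [[-0.969   0.2472 -0.0007]
 [ 0.2472  0.969  -0.0018]
 [ 0.0002 -0.0019 -1.    ]]
```

Request:
apply_moves(
  rows=[-0.7656,-0.5984,-0.0944,-0.0011,-0.0006,-0.489,-0.7656,-0.5984,-0.0944,-0.0011,-0.0006,-0.489,-0.7656,-0.5984,-0.0944,-0.0011,-0.0006,-0.489,-0.7656,-0.5984,-0.0944,-0.0011,-0.0006,-0.489,-0.7656,-0.5984,-0.0944,-0.0011,-0.0006,-0.489,-0.7656,-0.5984,-0.0944,-0.0011,-0.0006,-0.489,-0.7656,-0.5984,-0.0944,-0.0011,-0.0006,-0.489,-0.7656,-0.5984,-0.0944,-0.0011,-0.0006,-0.489,-0.7656,-0.5984,-0.0944,-0.0011,-0.0006,-0.489,-0.7656,-0.5984,-0.0944,-0.0011,-0.0006,-0.489,-0.7656,-0.5984,-0.0944,-0.0011,-0.0006,-0.489,-0.7656,-0.5984,-0.0944,-0.0011,-0.0006,-0.489,-0.7656,-0.5984,-0.0944,-0.0011,-0.0006,-0.489,-0.7656,-0.5984,-0.0944,-0.0011,-0.0006,-0.489,-0.7656,-0.5984,-0.0944,-0.0011,-0.0006,-0.489,-0.7656,-0.5984,-0.0944,-0.0011,-0.0006,-0.489,-0.7656,-0.5984,-0.0944,-0.0011,-0.0006,-0.489,-0.7656,-0.5984,-0.0944,-0.0011,-0.0006,-0.489],
  grip=0,
)

```text
t: 1.9
tool_pos: [0.5104, 0.145, 0.3606]
tool_rot: [-0.807, 3.035, 0.002]
contact_force: [-0.3, 0.1, 0.3]
opening: -0.0001
grip_force: 0.0
```

Run:
```python
from h import *
np.set_printoptions(suppress=True,precision=4)
o=ctrl.get_obs();print(o["t"],o["tool_pos"],o["q"],o["contact_force"],o["opening"],go(W(-.013,.20),o))
im,d=ctrl.get_image("wrist");cv2.imwrite("pics/w1.png",im)
X=cloud("wrist",d,o);np.savez("w1.npz",im=im,X=X)
```

```text
1.9 [0.5104 0.145  0.3606] [ 0.1358 -0.2029  1.7614  0.0017  1.5821 -1.9549] [-0.2858  0.0512  0.3286] -0.00014822410762927455 [ 0.0009 -0.0022  0.2676  0.0008  0.001   0.001 ]
```

View pics/w1.png

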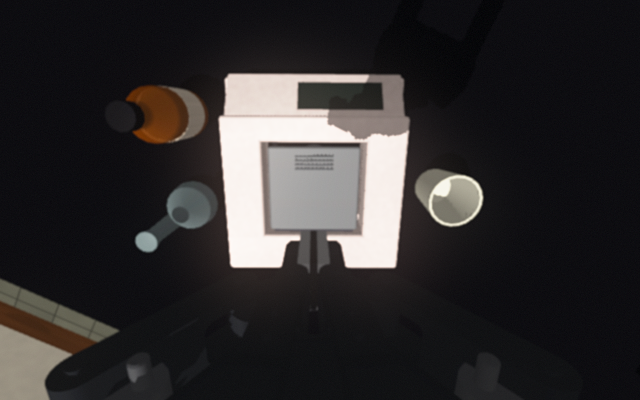

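The wrist view shows the cover spanning about (268,144) to (360,232), with the ribbed strip centred at (314,162). The closed fingers are at (314,260).

Run:
```python
from h import *
np.set_printoptions(suppress=True,precision=4)
f=np.load("w1.npz");X=f["X"]
def m(p): q=p-O;return np.r_[q@MX,q@MY,q[2]]*1000
for n,(u,v) in dict(strip=(314,162),front=(314,147),frontL=(275,149),frontR=(353,149),edgeFrontL=(225,122),edgeFrontR=(402,122),topL=(228,262),topR=(396,262),covL=(268,190),covR=(358,190)).items():
    print(n,X[v,u].round(4),m(X[v,u]).round(1))
g=f["im"].min(2)
z=X[...,2]
print("median z cover",np.nanmedian(z[180:220,285:345]))
# left/right meter edges by rows
for v in (130,160,200,240,255):
    r=np.where((abs(z[v]-.086)<.01))[0];r=r[(r>200)&(r<420)]
    print(v,m(X[v,r.min()]).round(1),m(X[v,r.max()]).round(1))
```

```text
strip [0.5023 0.1417 0.0863] [-21.3   2.3  86.3]
front [0.4871 0.133  0.0853] [-38.9   2.3  85.3]
frontL [0.5118 0.0945 0.0857] [-36.5 -43.4  85.7]
frontR [0.4665 0.1739 0.0845] [-36.5  48.1  84.5]
edgeFrontL [0.5129 0.0307 0.0856] [-67.1 -99.4  85.6]
edgeFrontR [0.4123 0.2064 0.0843] [-67.5 103.1  84.3]
topL [ 0.7293  0.1097 -0.0003] [ 160.  -138.    -0.3]
topR [0.5645 0.3023 0.0835] [112.3 111.   83.5]
covL [0.5716 0.1103 0.05  ] [ 23.3 -59.3  50. ]
covR [0.5056 0.2054 0.0856] [13.1 56.  85.6]
median z cover 0.08541958833959651
130 [ -58.1 -106.2   84.7] [-58.6 110.7  84.5]
160 [ -23.1 -105.9   83.9] [-23.7 110.3  84.7]
200 [  26.3 -105.9   85.4] [ 27.  112.   81.6]
240 [  80.5 -106.7   84.5] [ 79.6 110.4  85.4]
255 [ 102.9 -107.7   82.6] [101.6 109.9  84.4]
```

```bash
cat >> h.py <<'E'
O=O+MY*.0015
PX=-.021; HX=.064; TIP=ctrl.tip_extent
E
python3 - <<'E'
from h import *
np.set_printoptions(suppress=True,precision=4)
print(go(W(PX,.096+TIP)))
E
```

```text
[0.0143 0.0006 0.3199 0.0007 0.001  0.0008]
```

Request:
apply_moves(
  rows=[0.014,0.001,0.08,0,0,0,0.014,0.001,0.16,0,0,0,0.014,0.001,0.24,0,0,0,0.014,0.001,0.3,0,0,0,0.014,0.001,0.32,0,0,0,0.014,0.001,0.335,0,0,0,0.014,0.001,0.335,0,0,0],
)

```text
t: 2.65
tool_pos: [0.5038, 0.141, 0.1601]
tool_rot: [-0.805, 3.035, 0.002]
contact_force: [0.9, 0.9, 0.4]
opening: 0.0
grip_force: 0.0
```

Request:
apply_moves(
  rows=[0,0,0.003,0,0,0,0,0,0.006,0,0,0,0,0,0.008,0,0,0,0,0,0.01,0,0,0,0,0,0.0115,0,0,0,0,0,0.0115,0,0,0],
)

```text
t: 3.25
tool_pos: [0.5039, 0.1409, 0.1532]
tool_rot: [-0.804, 3.034, 0.002]
contact_force: [1.3, 0.3, 3.5]
opening: -0.0
grip_force: 1.3
```

Request:
apply_moves(
  rows=[0,0,0.0015,0,0,0,0,0,0.003,0,0,0,0,0,0.003,0,0,0],
)

```text
t: 3.55
tool_pos: [0.504, 0.1409, 0.1524]
tool_rot: [-0.805, 3.035, 0.002]
contact_force: [-1.1, -0.4, 10.5]
opening: -0.0001
grip_force: 5.2
```

Firm stop reached at 10.5 N. I withdraw fast and let the cover swing open.

Request:
apply_moves(
  rows=[0,0,-0.08,0,0,0,0,0,-0.16,0,0,0,0,0,-0.24,0,0,0,0.05,0,-0.3,0,0,0,0.05,0,-0.33,0,0,0,0.05,0,-0.33,0,0,0,0.05,0,-0.33,0,0,0,0.05,0,-0.33,0,0,0,0.05,0,-0.33,0,0,0,0.05,0,-0.33,0,0,0,0.05,0,-0.33,0,0,0,0.05,0,-0.33,0,0,0,0.05,0,-0.33,0,0,0,0.05,0,-0.33,0,0,0,0.05,0,-0.33,0,0,0,0.05,0,-0.33,0,0,0,0.05,0,-0.33,0,0,0,0.05,0,-0.33,0,0,0,0.05,0,-0.33,0,0,0,0.05,0,-0.33,0,0,0],
)

```text
t: 5.55
tool_pos: [0.4772, 0.1256, 0.3488]
tool_rot: [-0.805, 3.036, 0.002]
contact_force: [0.2, 0.2, -0.7]
opening: 0.0003
grip_force: 0.0
```

Request:
apply_moves(
  rows=[0,0,0,0,0,0,0,0,0,0,0,0,0,0,0,0,0,0,0,0,0,0,0,0,0,0,0,0,0,0,0,0,0,0,0,0,0,0,0,0,0,0,0,0,0,0,0,0,0,0,0,0,0,0,0,0,0,0,0,0,0,0,0,0,0,0,0,0,0,0,0,0],
)

```text
t: 6.75
tool_pos: [0.4772, 0.1256, 0.3488]
tool_rot: [-0.805, 3.036, 0.002]
contact_force: [-0.0, -0.1, -0.0]
opening: 0.0001
grip_force: 0.0
```

Run:
```python
from h import *
np.set_printoptions(suppress=True,precision=4)
o=ctrl.get_obs();print(o["t"],o["tool_pos"],o["contact_force"])
im,d=ctrl.get_image("wrist");cv2.imwrite("pics/w2.png",im)
X=cloud("wrist",d,o);np.savez("w2.npz",im=im,X=X)
print(go(W(PX,.11+TIP),o))
```

```text
6.75 [0.4772 0.1256 0.3488] [-0.0044 -0.0741 -0.0459]
[-0.0498  0.0009  0.277   0.0008  0.0009 -0.    ]
```

View pics/w2.png

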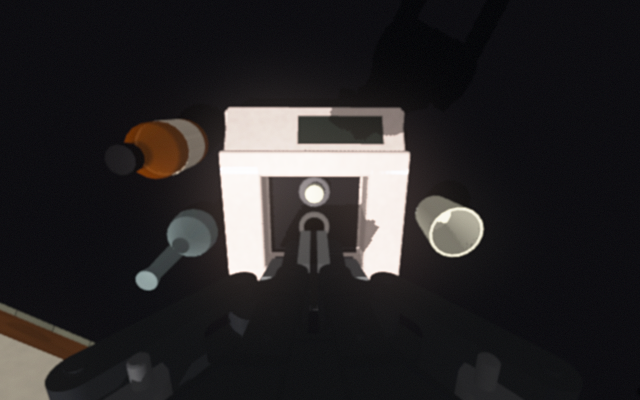

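The cover is open. The key shows at (314,194) and the sample well ring at (314,224).

Run:
```python
from h import *
np.set_printoptions(suppress=True,precision=4)
f=np.load("w2.npz");X=f["X"]
def m(p): q=p-O;return np.stack([q@MX,q@MY,q[...,2]],-1)*1000
for u,v in((314,194),(314,188),(314,200),(314,183)):print(m(X[v,u]).round(1))
im,d=ctrl.get_image("side");Y=m(cloud("side",d));cv2.imwrite("pics/s2.png",im)
s=(abs(Y[...,1])<60)&(Y[...,2]>100)&(Y[...,2]<190)&(Y[...,0]>-60)&(Y[...,0]<110)
P=Y[s];print(len(P))
for a in range(100,190,15):
    q=P[(P[:,2]>=a)&(P[:,2]<a+15)]
    if len(q):print(a,len(q),np.percentile(q,[5,50,95],0).round(0).tolist())
```

```text
[-19.6   0.5  71.9]
[-26.8   0.5  70.3]
[-12.3   0.5  73.4]
[-31.5   0.5  64. ]
1129
100 170 [[53.0, -52.0, 101.0], [56.0, -4.0, 108.0], [58.0, 47.0, 114.0]]
115 183 [[49.0, -51.0, 116.0], [51.0, -2.0, 123.0], [54.0, 47.0, 129.0]]
130 189 [[45.0, -52.0, 131.0], [47.0, -4.0, 138.0], [50.0, 47.0, 144.0]]
145 196 [[41.0, -52.0, 146.0], [43.0, -4.0, 153.0], [46.0, 47.0, 159.0]]
160 133 [[31.0, -53.0, 160.0], [40.0, -8.0, 165.0], [42.0, 47.0, 174.0]]
175 258 [[29.0, -49.0, 176.0], [36.0, -1.0, 179.0], [41.0, 47.0, 183.0]]
```

```bash
cat >> h.py <<'E'
def got(tip,tilt,o=None):
    "row for tip position, body leaning towards robot by tilt rad"
    o=o or ctrl.get_obs();R=Ro.from_rotvec(o["tool_rot"])
    T=Ro.from_matrix(np.c_[-MX,MY,[0,0,-1]])*Ro.from_rotvec([0,-tilt,0])
    tcp=tip-TIP*T.apply([0,0,1])
    return np.r_[R.inv().apply(tcp-o["tool_pos"])/.6,(R.inv()*T).as_rotvec()/(np.pi/2)]
E
python3 - <<'E'
from h import *
np.set_printoptions(suppress=True,precision=4)
print(got(W(-.022,.15),.14),got(W(-.022,.073),.14))
E
```

```text
[-0.0314  0.0009  0.2116  0.0008 -0.0882 -0.0001] [-0.0312  0.0008  0.3399  0.0008 -0.0882 -0.0001]
```

Request:
apply_moves(
  rows=[0,0,0.05,0,-0.08,0,-0.031,0.001,0.13,0,-0.088,0,-0.031,0.001,0.21,0,-0.088,0,-0.031,0.001,0.27,0,-0.088,0,-0.031,0.001,0.31,0,-0.088,0,-0.031,0.001,0.335,0,-0.088,0,-0.031,0.001,0.335,0,-0.088,0],
)

```text
t: 7.55
tool_pos: [0.4916, 0.1356, 0.1451]
tool_rot: [-0.771, 2.911, 0.057]
contact_force: [-0.6, -0.7, 0.4]
opening: -0.0
grip_force: 0.1
```

Run:
```python
from h import *
np.set_printoptions(suppress=True,precision=4)
o=ctrl.get_obs();print(o["t"],o["contact_force"]);
t=o["tool_pos"]+TIP*Ro.from_rotvec(o["tool_rot"]).apply([0,0,1]);print((t-O)@MX,(t-O)@MY,t[2])
print(got(W(-.022,.0615),.14))
```

```text
7.55 [-0.6042 -0.6682  0.4088]
-0.023924681250860454 0.0009895392793378022 0.07319499314812547
[ 0.0001 -0.0013  0.0197  0.0021 -0.0033 -0.0004]
```

Request:
apply_moves(
  rows=[0,0,0.004,0,0,0,0,0,0.008,0,0,0,0,0,0.012,0,0,0,0,0,0.015,0,0,0,0,0,0.017,0,0,0,0,0,0.017,0,0,0],
)

```text
t: 8.15
tool_pos: [0.4949, 0.1363, 0.1388]
tool_rot: [-0.77, 2.905, 0.055]
contact_force: [-1.8, -1.9, 6.2]
opening: -0.0
grip_force: 3.0
```

Request:
apply_moves(
  rows=[0,0,0.001,0,0,0,0,0,0.002,0,0,0,0,0,0.003,0,0,0,0,0,0.003,0,0,0,0,0,0.003,0,0,0],
)

```text
t: 8.65
tool_pos: [0.4952, 0.1364, 0.1384]
tool_rot: [-0.771, 2.906, 0.054]
contact_force: [-8.7, -3.7, 15.4]
opening: 0.0003
grip_force: 8.0
```

Run:
```python
from h import *
np.set_printoptions(suppress=True,precision=4)
o=ctrl.get_obs();print(o["t"],o["contact_force"],o["wrist_torque"]);
R=Ro.from_rotvec(o["tool_rot"]);t=o["tool_pos"]+TIP*R.apply([0,0,1]);print((t-O)@MX,(t-O)@MY,t[2],R.apply([0,0,1])@MX)
im,d=ctrl.get_image("side");cv2.imwrite("pics/s3.png",cv2.resize(im[110:270,180:400],None,fx=3,fy=3))
```

```text
8.65 [-8.7053 -3.7126 15.3873] [-0.6382  1.3826  0.0323]
-0.020147939779795846 -0.0002689494178715751 0.06653196199300726 0.138682246358928
```

View pics/s3.png

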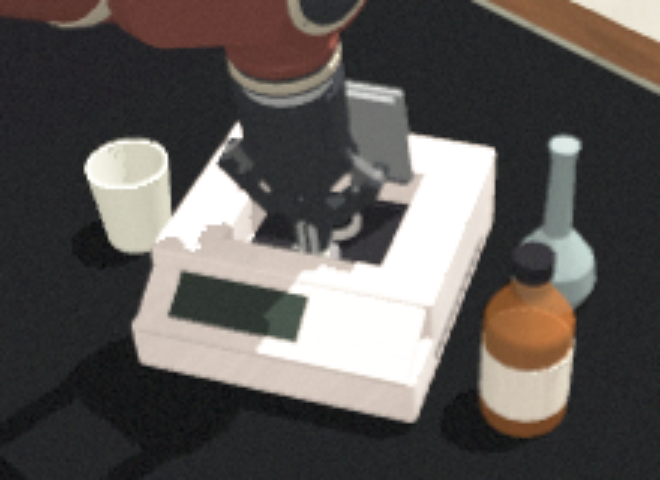

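The tilted fingertip corner seems to have landed on the collar: 15 N at only about 3 mm of key travel. I will rise, go upright and press again.

Request:
apply_moves(
  rows=[0,0,-0.02,0,0,0,0,0,-0.045,0,0,0,0,0,-0.045,0,0,0],
)

```text
t: 9.0
tool_pos: [0.4926, 0.1349, 0.165]
tool_rot: [-0.769, 2.901, 0.055]
contact_force: [0.3, 0.2, -0.3]
opening: 0.0
grip_force: 0.0
```

Run:
```python
from h import *
np.set_printoptions(suppress=True,precision=4)
o=ctrl.get_obs();print(o["t"],o["contact_force"])
print(got(W(-.021,.082),0),got(W(-.021,.072),0))
```

```text
9.0 [ 0.2662  0.163  -0.294 ]
[-0.0175  0.0006  0.02   -0.0003  0.0918 -0.0001] [-0.0151  0.0006  0.0365 -0.0003  0.0918 -0.0001]
```

Request:
apply_moves(
  rows=[-0.0175,0.0006,0.0,0,0.092,0,-0.0175,0.0006,0.02,0,0.092,0,-0.0155,0.0006,0.034,0,0.092,0,-0.015,0.0006,0.0365,0,0.092,0,-0.015,0.0006,0.0365,0,0.092,0],
)

```text
t: 9.5
tool_pos: [0.5008, 0.1409, 0.1415]
tool_rot: [0.803, -3.031, -0.002]
contact_force: [-0.6, 1.3, 1.8]
opening: -0.0002
grip_force: 1.2
```

```bash
cat >> h.py <<'E'
def tip(o=None):
    o=o or ctrl.get_obs();R=Ro.from_rotvec(o["tool_rot"]);t=o["tool_pos"]+TIP*R.apply([0,0,1])
    return np.round([o["t"],(t-O)@MX,(t-O)@MY,t[2],R.apply([0,0,1])@MX,*o["contact_force"]],4)
E
python3 - <<'E'
from h import *
print(tip(),got(W(-.021,.062),0).round(4))
E
```

```text
[ 9.5000e+00 -2.3400e-02  1.1000e-03  6.8900e-02 -5.1000e-03 -5.5480e-01
  1.2980e+00  1.8347e+00] [-0.0035 -0.0015  0.0115  0.0016 -0.0033 -0.0002]
```

Request:
apply_moves(
  rows=[0,0,-0.008,0,0,0,-0.005,-0.001,-0.008,0,0,0,-0.005,-0.001,0,0,0,0,-0.005,-0.001,0.004,0,0,0,-0.005,-0.001,0.008,0,0,0,-0.005,-0.001,0.0115,0,0,0,-0.005,-0.001,0.0115,0,0,0],
)

```text
t: 10.2
tool_pos: [0.5054, 0.1419, 0.1383]
tool_rot: [0.804, -3.032, 0.001]
contact_force: [-7.1, -1.5, 18.4]
opening: -0.0001
grip_force: 9.1
```

Run:
```python
from h import *
print(tip(),got(W(-.021,.062),0).round(4))
```

```text
[ 1.02000e+01 -1.90000e-02 -5.00000e-04  6.57000e-02 -4.90000e-03
 -7.09250e+00 -1.52190e+00  1.84119e+01] [ 0.004   0.0009  0.0063  0.0004 -0.0031  0.0001]
```

Run:
```python
from h import *
np.set_printoptions(suppress=True,precision=1,linewidth=200)
X=np.load("w2.npz")["X"];q=X-O;Y=np.stack([q@MX,q@MY,q[...,2]],-1)*1000
print(Y[194,290:340,1:].reshape(-1,2)[::2].tolist().__str__()[:0])
for u in range(292,338,2):print(u,Y[194,u].round(1),Y[180,u].round(1)[2])
for v in range(172,216,2):print(v,Y[v,314].round(1))
o=ctrl.get_obs();im,d=ctrl.get_image("wrist");cv2.imwrite("pics/w3.png",im);np.savez("w3.npz",im=im,X=cloud("wrist",d,o))
```

```text
292 [-13.3 -28.1  50.7] 50.1
294 [-13.  -25.6  49.6] 49.8
296 [-13.2 -22.9  50.1] 50.6
298 [-12.9 -20.4  49. ] 50.5
300 [-16.3 -17.2  60.6] 51.4
302 [-16.2 -14.7  60.3] 50.2
304 [-16.2 -12.2  60.5] 61.6
306 [-18.9  -9.4  69.8] 60.8
308 [-19.4  -6.9  71.3] 63.5
310 [-19.5  -4.4  71.6] 61.5
312 [-19.4  -2.   71.4] 61.7
314 [-19.6   0.5  71.9] 60.9
316 [-19.   3.  70.] 61.9
318 [-19.4   5.4  71.3] 61.9
320 [-19.4   7.9  71.4] 60.7
322 [-19.6  10.3  72.1] 60.6
324 [-16.2  13.3  60.3] 60.7
326 [-17.   15.7  63. ] 51.3
328 [-16.4  18.3  61.1] 50.3
330 [-13.   21.5  49.4] 49.7
332 [-13.4  24.1  50.7] 51.0
334 [-13.3  26.7  50.5] 48.9
336 [-13.3  29.3  50.4] 50.6
172 [-50.1   0.4  85.7]
174 [-47.4   0.4  84.1]
176 [-39.3   0.5  58.9]
178 [-37.6   0.5  62.9]
180 [-34.6   0.5  60.9]
182 [-32.4   0.5  62.3]
184 [-31.4   0.5  68.7]
186 [-29.4   0.5  70.5]
188 [-26.8   0.5  70.3]
190 [-24.4   0.5  70.8]
192 [-22.1   0.5  71.9]
194 [-19.6   0.5  71.9]
196 [-16.3   0.5  69.7]
198 [-14.3   0.5  71.4]
200 [-12.3   0.5  73.4]
202 [-8.5  0.5 69.6]
204 [-3.   0.6 61. ]
206 [ 3.5  0.6 49.7]
208 [ 6.5  0.6 49.1]
210 [ 9.1  0.6 49.7]
212 [ 9.6  0.6 56. ]
214 [12.6  0.6 55.6]
```

View pics/w3.png

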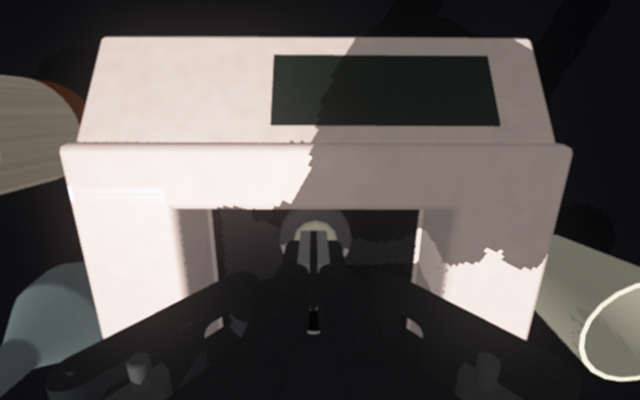

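Run:
```python
from h import *
np.set_printoptions(suppress=True,precision=1,linewidth=200)
f=np.load("w3.npz");X=f["X"];q=X-O;Y=np.stack([q@MX,q@MY,q[...,2]],-1)*1000
for v in range(206,246,2):print(v,Y[v,317].round(1),Y[v,306].round(1),Y[v,290].round(1),f["im"][v,317].mean())
```

```text
206 [-47.    1.2  84.3] [-47.1  -3.6  84.8] [-47.2 -10.7  85.1] 125.0
208 [-46.1   1.2  84.4] [-46.   -3.7  84.2] [-46.  -10.8  84.3] 116.0
210 [-37.5   1.5  62.3] [-37.1  -4.3  61.3] [-33.3 -13.6  50.2] 71.0
212 [-35.6   1.6  60. ] [-36.2  -4.2  61.9] [-33.8 -13.2  55.1] 63.0
214 [-34.9   1.6  61.3] [-34.7  -4.3  60.9] [-34.1 -12.9  59.2] 63.0
216 [-33.3   1.6  60.1] [-33.4  -4.3  60.4] [-33.7 -12.8  61. ] 62.0
218 [-32.8   1.6  61.6] [-32.8  -4.3  61.9] [-32.2 -12.9  60.1] 62.333333333333336
220 [-31.5   1.6  61.2] [-31.7  -4.3  61.8] [-31.5 -12.8  61.3] 81.66666666666667
222 [-30.9   1.6  62.6] [-30.5  -4.3  61.7] [-30.3 -12.9  61.1] 114.66666666666667
224 [-30.5   1.6  64.5] [-29.6  -4.3  62.3] [-29.4 -12.8  61.8] 130.0
226 [-29.6   1.5  65.1] [-29.2  -4.2  64.2] [-27.9 -12.9  61. ] 133.0
228 [-28.3   1.6  64.6] [-28.3  -4.2  64.7] [-26.5 -13.   60.4] 129.66666666666666
230 [-27.4   1.6  65.2] [-27.3  -4.2  64.9] [-25.4 -13.   60.6] 104.66666666666667
232 [-29.2   1.5  72. ] [-29.2  -4.   72. ] [-24.5 -13.   61. ] 68.66666666666667
234 [-28.7   1.4  73.4] [-29.2  -4.   74.5] [-23.5 -13.   61.5] 66.0
236 [-28.5   1.4  75.4] [-29.   -3.9  76.3] [-22.2 -13.   61.3] 66.33333333333333
238 [-28.8   1.4  78.4] [-28.6  -3.9  77.8] [-21.3 -13.   61.8] 66.0
240 [-29.3   1.3  81.7] [-29.1  -3.8  81.3] [-24.7 -12.2  71.6] 60.666666666666664
242 [-28.9   1.3  82.9] [-28.9  -3.8  83.1] [-25.3 -11.9  75.3] 60.0
244 [-29.1   1.3  85.5] [-28.6  -3.8  84.5] [-24.6 -11.8  76.2] 59.666666666666664
```

The key top dropped from 71.3 to 65.0 mm in depth, so it is fully pressed. I let it up and go over behind the cover.

Run:
```python
from h import *
np.set_printoptions(suppress=True,precision=4)
o=ctrl.get_obs()
for x,z in((-.024,.10),(-.03,.24),(.085,.24),(.080,.15)):print(x,z,got(W(x,z),0,o))
```

```text
-0.024 0.1 [ 0.0092  0.0009 -0.0571  0.0004 -0.003   0.0002]
-0.03 0.24 [ 0.0203  0.001  -0.2903  0.0004 -0.003   0.0002]
0.085 0.24 [-0.1713  0.001  -0.2913  0.0004 -0.003   0.0002]
0.08 0.15 [-0.1637  0.0009 -0.1412  0.0004 -0.003   0.0002]
```

Request:
apply_moves(
  rows=[0.005,0,-0.03,0,0,0,0.01,0.001,-0.06,0,0,0,0.015,0.001,-0.13,0,0,0,0.02,0.001,-0.21,0,0,0,0.02,0.001,-0.29,0,0,0,0.02,0.001,-0.31,0,0,0,-0.06,0.001,-0.31,0,0,0,-0.14,0.001,-0.31,0,0,0,-0.171,0.001,-0.3,0,0,0,-0.171,0.001,-0.24,0,0,0,-0.17,0.001,-0.18,0,0,0,-0.167,0.001,-0.145,0,0,0,-0.167,0.001,-0.145,0,0,0],
)

```text
t: 11.55
tool_pos: [0.5885, 0.1916, 0.2152]
tool_rot: [0.801, -3.021, -0.001]
contact_force: [-0.2, 0.4, -1.0]
opening: -0.0001
grip_force: 0.0
```

Run:
```python
from h import *
o=ctrl.get_obs();print(tip(o))
im,d=ctrl.get_image("side");cv2.imwrite("pics/s4.png",cv2.resize(im[110:270,180:400],None,fx=3,fy=3))
for th in np.r_[1.3:.05:-.1,.05,0]:
    r=.072+(1.3-th)/1.3*.022
    x=HX-r*np.cos(th)+.006*np.sin(th)+.011;z=.08+r*np.sin(th)+.006*np.cos(th)
    print(round(th,2),round(x,4),round(z,4),got(W(x,z),0,o)[:3].round(4))
```

```text
[ 1.1550e+01  7.7000e-02  1.7000e-03  1.4260e-01 -1.5900e-02 -2.2050e-01
  4.1650e-01 -1.0231e+00]
1.3 0.0615 0.151 [ 0.028  -0.0023 -0.0136]
1.2 0.0539 0.1509 [ 0.0407 -0.0023 -0.0132]
1.1 0.0462 0.1499 [ 0.0536 -0.0023 -0.0114]
1.0 0.0384 0.1481 [ 0.0665 -0.0023 -0.0082]
0.9 0.0307 0.1454 [ 0.0792 -0.0023 -0.0035]
0.8 0.0232 0.1419 [ 0.0915 -0.0023  0.0026]
0.7 0.016 0.1375 [ 0.1035 -0.0024  0.0101]
0.6 0.0092 0.1323 [ 0.1147 -0.0024  0.0189]
0.5 0.0028 0.1263 [ 0.1252 -0.0025  0.0291]
0.4 -0.003 0.1195 [ 0.1347 -0.0025  0.0406]
0.3 -0.0082 0.112 [ 0.1431 -0.0026  0.0532]
0.2 -0.0126 0.1039 [ 0.1503 -0.0026  0.0669]
0.1 -0.0162 0.0952 [ 0.1561 -0.0027  0.0815]
0.05 -0.0177 0.0906 [ 0.1585 -0.0028  0.0891]
0.0 -0.019 0.086 [ 0.1605 -0.0028  0.0968]
```

View pics/s4.png

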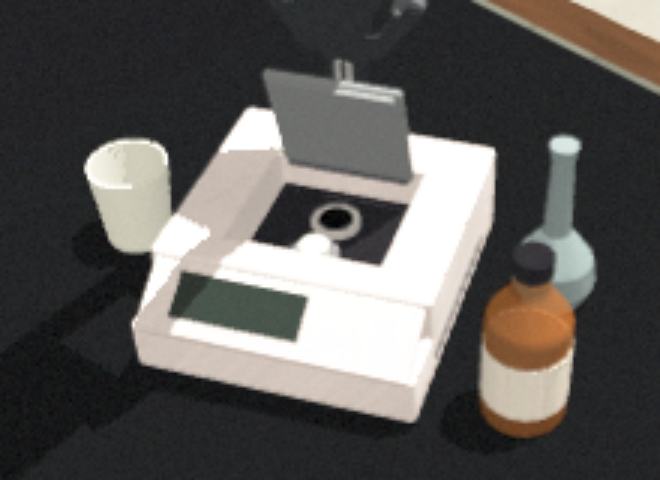

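The cover stands open, the key is up at (318,248), and the fingers are behind the cover at (343,70). Now I sweep it shut.

Request:
apply_moves(
  rows=[0.014,-0.002,-0.01,0,0,0,0.028,-0.002,-0.013,0,0,0,0.04,-0.002,-0.013,0,0,0,0.053,-0.002,-0.011,0,0,0,0.066,-0.002,-0.008,0,0,0,0.079,-0.002,-0.003,0,0,0,0.091,-0.002,0.003,0,0,0,0.103,-0.002,0.01,0,0,0,0.115,-0.002,0.019,0,0,0,0.125,-0.002,0.029,0,0,0,0.135,-0.002,0.041,0,0,0,0.143,-0.002,0.053,0,0,0,0.15,-0.002,0.067,0,0,0,0.156,-0.002,0.081,0,0,0,0.158,-0.002,0.088,0,0,0,0.158,-0.002,0.088,0,0,0],
)

```text
t: 13.2
tool_pos: [0.5091, 0.1438, 0.1688]
tool_rot: [0.803, -3.03, 0.001]
contact_force: [1.8, 0.0, 2.7]
opening: -0.0003
grip_force: 1.3
```

Run:
```python
from h import *
o=ctrl.get_obs();print(tip(o),got(W(PX,.080),0,o).round(4))
```

```text
[ 1.3200e+01 -1.4900e-02 -6.0000e-04  9.6200e-02 -6.6000e-03  1.8482e+00
  6.1000e-03  2.6825e+00] [ 0.0107  0.0012  0.027   0.0009 -0.0042 -0.    ]
```

Request:
apply_moves(
  rows=[0.002,0,0.006,0,0,0,0.004,0,0.012,0,0,0,0.006,0,0.018,0,0,0,0.006,0,0.022,0,0,0,0.006,0,0.025,0,0,0,0.006,0,0.027,0,0,0,0.006,0,0.027,0,0,0],
)

```text
t: 13.9
tool_pos: [0.5061, 0.1421, 0.1529]
tool_rot: [0.804, -3.031, 0.001]
contact_force: [1.3, 0.3, 2.8]
opening: 0.0001
grip_force: 1.4
```

Request:
apply_moves(
  rows=[0,0,0.0015,0,0,0,0,0,0.003,0,0,0,0,0,0.003,0,0,0],
)

```text
t: 14.2
tool_pos: [0.5063, 0.1421, 0.1526]
tool_rot: [0.804, -3.03, 0.001]
contact_force: [-2.8, -1.6, 10.6]
opening: -0.0001
grip_force: 5.7
```

Stop reached again at 10.6 N. I withdraw, wait and check.

Request:
apply_moves(
  rows=[0,0,-0.01,0,0,0,0,0,-0.03,0,0,0,0,0,-0.1,0,0,0,0,0,-0.18,0,0,0,0,0,-0.26,0,0,0,0,0,-0.33,0,0,0,0.05,0,-0.35,0,0,0,0.05,0,-0.35,0,0,0,0.05,0,-0.35,0,0,0,0.05,0,-0.35,0,0,0,0.05,0,-0.35,0,0,0,0.05,0,-0.35,0,0,0,0.05,0,-0.35,0,0,0,0.05,0,-0.35,0,0,0,0.05,0,-0.35,0,0,0],
)

```text
t: 15.7
tool_pos: [0.4814, 0.1278, 0.3616]
tool_rot: [0.804, -3.032, 0.0]
contact_force: [-0.2, -0.7, 0.3]
opening: -0.0001
grip_force: 0.0
```

Run:
```python
from h import *
o=ctrl.get_obs();print(tip(o))
im,d=ctrl.get_image("wrist");cv2.imwrite("pics/w5.png",im)
X=cloud("wrist",d,o);q=X-O;x=q@MX;y=q@MY;z=q[...,2]
for a in(-.035,-.015,.0,.02):
    s=(abs(x-a)<.006)&(abs(abs(y)-.03)<.015)&(z>0)&(z<.2);print(a,s.sum(),np.median(z[s]))
```

```text
[ 1.570e+01 -4.680e-02 -9.000e-04  2.890e-01 -5.000e-03 -2.061e-01
 -6.524e-01  2.887e-01]
-0.035 645 0.08493564025864525
-0.015 467 0.0857778641362319
0.0 434 0.08554712041669715
0.02 422 0.08547564194131133
```

View pics/w5.png

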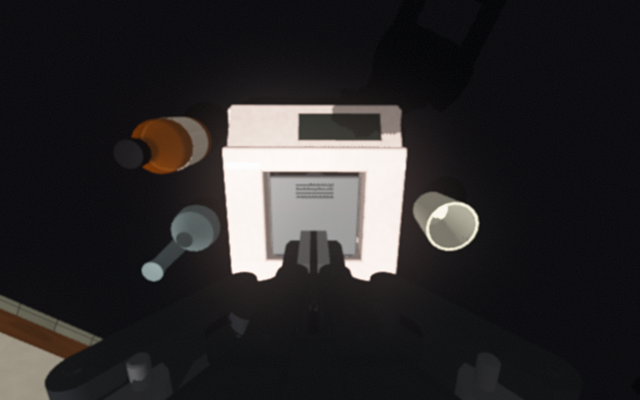

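The cover is level and latched, with all its points at 85.5 mm. Bottle, flask and beaker stand upright in place, and the arm is clear.

```bash
python3 -c "
from station import ctrl
print(ctrl.finish_job())"
```

```text
the job is handed in; nothing more can be done
None
```

Job handed in, no verdict returned: the cover popped open, the key went fully down on the second press (the first, tilted one stopped short at about 3 mm by my reading) and came back up, and the cover is latched level again with the bottle, flask and beaker undisturbed and the arm clear.

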